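# Snap the retaining bridge onto a contact pickup

## Task

Pick up the lime-green slotted bridge and push it straight down over the two orange snap hooks of the pickup until both sides click and it lies flush on the brass disc, then let go of it. The hooks need a firm push (never more than 25 N), but stop as soon as they have clicked: the disc underneath cracks if the bridge presses on it with more than 4.5 N. Leave everything else on the bench where it is, the grey bar without slots included.

Things in the scene. Friction and masses are not known exactly. Their poses are not given: they have to be found in the camera images.
- bridge: Lime-green retaining bridge, about 40 g, loose on the bench, rib up: a flat bar 22 mm (x) by 80 mm (y) by 6 mm (z). Near each end a slot goes right through: 12 mm wide in x (-6 to 6), in y from 23.5 to 34.5 mm from the middle. Origin: centre of the underside, z up. The same after a half turn about z.
- bridge_rib (a point): Top of the bridge's grip rib, 32 mm above its underside. The rib stands on the middle of the bar: 12 mm (x) by 36 mm (y), 26 mm tall. Bar top is 6 mm above the underside.
- bridge_end_a (a point): Point on the bridge's underside, 37 mm from its middle towards its +y end.
- bridge_end_b (a point): The same at its -y end, 37 mm from its middle.
- pickup: The pickup, bolted down: black block 120 (x) x 110 (y) x 30 mm high; on it a grey housing 44 (x) x 100 (y) x 24.5 mm high with a brass disc on its flat top and two orange hooks rising from that top. The housing floats on springs and sinks straight down, up to 10 mm, about 0.5 mm per N. Origin: centre of the block's underside, up to 8 mm below the bench top; z up.
- element: The fragile brass disc with a pale ceramic centre on top of the housing, 35 mm across, standing 1.5 mm proud of it; moves with the housing. Origin as the pickup's. More than 4.5 N on it cracks it.
- seat (a point): Centre of the brass disc's top, the seat on which the bridge's underside must lie; 56 mm above the pickup's origin when unloaded, 1.5 mm above the housing's top; same axes. Sinks with the housing, so the bridge must go deeper than the unloaded seat to click. Passing both barbs takes 5 to 20 N in all (friction varies) on the hooks, not on the disc; the push eases at each click, then the bar has 1.5 mm left to the disc.
- hook_foot_left (a point): Middle of the left hook at the seat's height, at y +31.9 mm of the seat. The hook is a sprung arm 10 mm (x) by 4 mm (y) with a barb jutting 3.5 mm outwards (away from the seat's centre). Barb underside 7.5 mm above the seat; widest up to 9 mm; then tapers to a blunt tip at 19 mm, 9.6 mm wide in x, its outer edge 33.8 mm from the seat's centre in y.
- hook_foot_right (a point): The right hook, mirror image, at y -31.9 mm of the seat. One hook goes through each slot; the slot's outer edge rides down the taper and pushes the hook inwards until the bar is under the barb and the hook springs back over it.
- hook_left (a joint): Lean of the left (+y) hook, rad: 0 upright at rest, positive inwards, about 0.1 while the bar passes its barb; spring-returned to 0.
- hook_right (a joint): The same for the right (-y) hook.
- blank_bar: A grey bar of the same outer shape and size as the bridge but without slots: not to be used, leave it. It and the bridge may lie either side of the pickup.
- disc_1: Bystander, leave alone: brass disc with pale ceramic centre, 35 mm across, 3 mm thick. Origin at its underside.
- disc_2: Bystander, leave alone: second brass disc, like disc_1. Origin at its underside.
- jack_1: Bystander, leave alone: lime-green jack socket block 16 x 18 x 14 mm with a steel barrel. Origin at its underside.
- jack_2: Bystander, leave alone: second jack socket, like jack_1. Origin at its underside.
- flux_jar: Bystander, leave alone: amber jar with black cap, 48 mm across, 45 mm high. Origin at its underside.
- screwdriver: Bystander, leave alone: screwdriver with a red handle, 160 mm long, lying down.

How it is judged:
By the outcome, as a careful person would: the job done as asked, in the order asked, and still so for the second after the job is handed in, with the robot touching nothing.
It also fails if it takes over 67 s, if anything falls off the work surface, if the arm or the gripper's body presses on something with over 40 N, if the wrist force passes 120 N, or if a joint passes its speed limit or range.

## Robot

A 7-joint arm with a two-finger parallel gripper is mounted at the origin on the work surface. World frame = base frame: x ahead of the robot, y to its left, z up, the work surface at z = 0. Lengths are in m, angles in rad, forces in N, time in s.
With the tool pointing down it reaches from about 0.4 to 0.85 m from the base axis. Payload 10.4 kg.
Tool frame: the origin (TCP) lies at the very end of the fingers, on their centre line; the grasp point (between the pads) lies manip.hold_point_z behind it (manip.hold_point_z is the distance from the TCP to the grasp point, in m); z points along the fingers, y is the direction in which the jaws open and shut (so a half turn about z gives the same grasp; the last joint's range is limited). The gripper opens to 85 mm and grips with 20 to 120 N. Pads are 22 mm wide; open, the fingers measure 114 mm over their backs; the gripper's body (76 mm by 85 mm) begins 54 mm behind the grasp point. The pads swing forward as they close: fully open they stand 13 mm farther back than shut.
Start: joints at [1.13, 0.332, -0.065, 1.46, 0.022, 1.35, -0.088], TCP at [0.254, -0.571, 0.231] pointing down, gripper open.
Joint ranges: [-2.6, 2.6], [-0.5, 2.12], [-1.47, 1.34], [0.16, 2.42], [-1.27, 4.41], [0.06, 2.06], [-2.6, 2.6]. Speed limits (rad/s): [2.22, 2.22, 2.79, 2.79, 3.14, 3.14, 3.14].

## Interface

Orientations are given as a unit quaternion [x, y, z, w].
In Python, from workcell import manip gives the robot as it stands.
- The arm moves only by the tool jog_arm, never from a script. Its arguments are lists of equal length, an entry for each row: "translation": the shift along the world's x, y, z in mm, a list of three; "turn": the turn about the world's z in degrees. In form: {"translation": [[x, y, z], ...], "turn": [turn, ...]}. A call has 1 to 12 rows; each row is the pose to reach, as a shift and turn from the pose measured when the call began; what a row does not reach only later rows make up. A row lasts 1/12 s, in which the tool goes at most 41.7 mm and 7.16 degrees, less where a joint would pass 70% of its speed; a pose out of reach is approached as far as the arm can. A call with a gripper value outside its range is refused whole. "grip" is the finger opening in mm, from 0 to 85.4, set as the call begins (left out, the last holds). The fingers move at their own pace and stop on an object; "grip_force" is the grip in N (left out, the last holds). Time passes only in rows, so rows that repeat a pose let the fingers close. It gives the time, the measured TCP pose, the force and the opening at its end, in the units of the state.
- manip.get_obs(): the state, without advancing time (a new reading comes with each control period).
- manip.camera(name): name is "side" or "top"; returns a dict with "frame" (384x512x3 uint8, red, green, blue), "mtx" (3x3 intrinsics, pixels), "pose" (4x4, takes a point from camera to world coordinates). Camera axes: x right, y down, z forward; pixel columns grow to the right and rows downward; lengths in m; the calibration is good to about 2 mm. A picture is of the moment at which its call begins. There is no depth.
- manip.hand_in(): hands the job in, once; it reports no verdict.
Trained networks look in a picture, given as the dict that the camera call returned (one of the last four; its "shot" number tells which), for a name from the list of things; names that differ only in an ending like _2 or _b are one class to them, and where a whole thing is asked for, a point or a joint stands for the part that bears it (a point fixed in the world has none). Each returns a list of dicts, best first, with "confidence" (0 to 1); they miss things now and then, are a little off and sometimes report something else, mostly with a low value. They report only what shows in the picture. A call takes as long as a camera call.
- manip.outline_of(picture, label): "mask" (384x512 bool, what is visible of it) and "extent" ([left, top, right, bottom] in pixels, round what is visible of it).
- manip.pinpoint(picture, label): "at" ([column, row] in pixels: a listed point, or the origin of a listed thing).
The state is a dict: "clock": time; "joint_pos": joint angles; "joint_velocities": joint speeds; "tau": joint torques, N m; "position": TCP position; "ee_rot": TCP orientation; "ft_force": force on the tool from outside, world axes, zero at the start; "torque": the same for the moment, N m; "grip_width": opening from 0.0 (shut) to 1.0 (fully open).
Only numpy, scipy, OpenCV 4.12 (cv2) and the standard library are available. Lean on these libraries where they do the work, as an engineer would, in place of code of your own. Each camera call takes 0.05 s, during which the arm holds its last target. There are 200 camera calls.

## Working session

There is one attempt and no reset: what is moved stays moved. The work goes in short steps, Python scripts to look and compute and a tool call to move; the robot and the scene stay as the last step left them, time stands still between calls to the robot, and variables do not carry over. Pictures are saved under pics/ and viewed, about 8 in all and at most 12, crops included, and the job is handed in when it is done.

Besides the shell and the picture viewer there is one more tool, called after ">>>" as a command line: name --pt "numbers of a row" for each row, then --argument value for the rest. jog_arm: Moves the arm, as the interface text tells. Its arguments: {"type":"object","properties":{"translation":{"type":"array"},"turn":{"type":"array"},"grip":{"type":"number"},"grip_force":{"type":"number"}},"required":["translation","turn"]}

```bash
mkdir -p pics; cat > h.py <<'E'
import numpy as np, cv2
from workcell import manip
def ray(c,p):
    K=np.array(c["mtx"]);T=np.array(c["pose"])
    d=T[:3,:3]@np.linalg.inv(K)@np.array([p[0],p[1],1.]);return T[:3,3],d
def onz(c,p,z):
    o,d=ray(c,p);return o+d*(z-o[2])/d[2]
def tri(c1,p1,c2,p2):
    A=np.zeros((3,3));b=np.zeros(3)
    for c,p in((c1,p1),(c2,p2)):
        o,d=ray(c,p);d=d/np.linalg.norm(d);M=np.eye(3)-np.outer(d,d);A+=M;b+=M@o
    return np.linalg.solve(A,b)
def proj(c,X):
    T=np.linalg.inv(np.array(c["pose"]));x=np.array(c["mtx"])@(T[:3,:3]@X+T[:3,3]);return x[:2]/x[2]
def save(c,n,crop=None,s=1):
    f=c["frame"][:,:,::-1]
    if crop: l,t,r,b=crop;f=f[t:b,l:r]
    cv2.imwrite("pics/"+n,cv2.resize(f,None,fx=s,fy=s,interpolation=cv2.INTER_CUBIC))
E
python3 - <<'E'
from h import *
np.set_printoptions(precision=4,suppress=True)
t=manip.camera("top");s=manip.camera("side")
im=np.vstack([t["frame"],s["frame"]])[:,:,::-1]
cv2.imwrite("pics/a.png",cv2.resize(im,(400,600)) if 0 else cv2.resize(np.hstack([t["frame"],s["frame"]])[:,:,::-1],(800,300)))
save(t,"t.png",None,1.5)
for n in["bridge","bridge_rib","bridge_end_a","bridge_end_b","blank_bar","pickup","seat","hook_foot_left","hook_foot_right"]:
    for k,c in(("top",t),("side",s)):
        print(n,k,[(np.round(r["at"],1).tolist(),round(r["confidence"],2)) for r in manip.pinpoint(c,n)[:3]])
print(t["pose"],s["pose"],t["mtx"])
print(manip.get_obs(),manip.hold_point_z)
E
```

```text
bridge top [([172.4, 174.4], 0.53)]
bridge side [([213.2, 286.0], 0.73)]
bridge_rib top [([174.2, 174.1], 0.72)]
bridge_rib side [([212.3, 275.3], 0.96), ([204.7, 294.5], 0.5)]
bridge_end_a top [([186.5, 177.2], 0.72), ([160.8, 167.3], 0.49)]
bridge_end_a side [([203.6, 296.9], 0.94), ([227.0, 277.7], 0.69), ([274.7, 168.6], 0.51)]
bridge_end_b top [([186.5, 177.2], 0.72), ([160.8, 167.3], 0.49)]
bridge_end_b side [([203.6, 296.9], 0.94), ([227.0, 277.7], 0.69), ([274.7, 168.6], 0.51)]
blank_bar top []
blank_bar side [([273.6, 166.2], 0.67)]
pickup top [([266.6, 194.0], 0.72), ([264.6, 190.5], 0.18)]
pickup side [([269.6, 217.6], 0.77), ([272.6, 192.7], 0.73), ([181.1, 229.2], 0.32)]
seat top [([265.1, 191.6], 0.96), ([250.9, 189.0], 0.42), ([374.0, 137.6], 0.31)]
seat side [([269.7, 202.9], 0.59)]
hook_foot_left top [([250.9, 189.2], 0.56), ([216.4, 248.4], 0.31)]
hook_foot_left side [([261.2, 206.5], 0.61)]
hook_foot_right top [([273.9, 193.6], 0.95), ([154.3, 129.0], 0.53)]
hook_foot_right side [([275.2, 193.0], 0.74), ([224.8, 274.7], 0.33)]
[[ 0.0228 -0.9981  0.0578  0.4894]
 [-
[... 153 characters left out ...]
55 -0.8524  0.8175]
 [ 0.026  -0.8702 -0.4921  0.5462]
 [ 0.      0.      0.      1.    ]] [[424.2288   0.     259.7559]
 [  0.     424.2288 190.4017]
 [  0.       0.       1.    ]]
{'clock': 1.0, 'joint_pos': array([ 1.1304,  0.3322, -0.0647,  1.4601,  0.0216,  1.3499, -0.0885]), 'joint_velocities': array([ 0.0001,  0.0005, -0.0003, -0.0004, -0.001 , -0.0013,  0.0011]), 'tau': array([  0.0006, -62.5246,   0.0495, -39.1835,   0.0167,   0.0017,
         0.    ]), 'position': array([ 0.2536, -0.5713,  0.2314]), 'ee_rot': array([0.9783, 0.2074, 0.    , 0.0001]), 'ft_force': array([-0.1157, -0.3769,  0.2623]), 'torque': array([ 0.025 ,  0.0266, -0.0367]), 'grip_width': 1.0033303870619303} 0.0187
```

View pics/t.png

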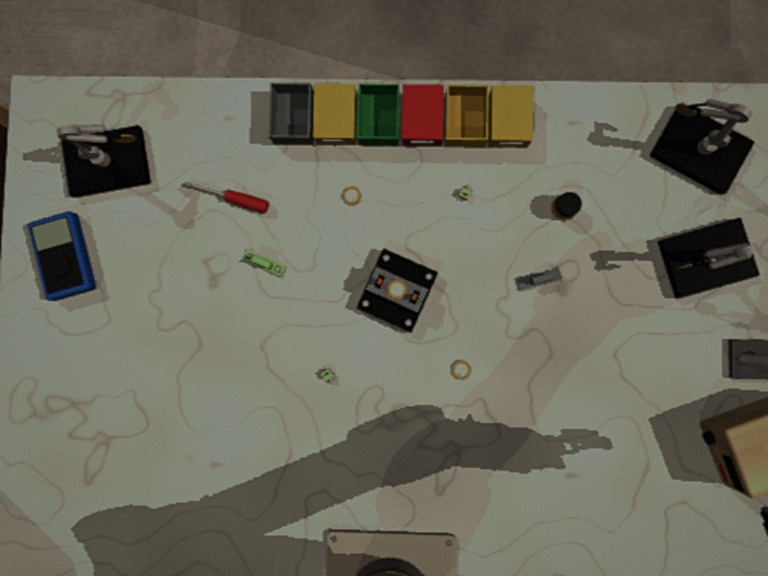

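View pics/a.png

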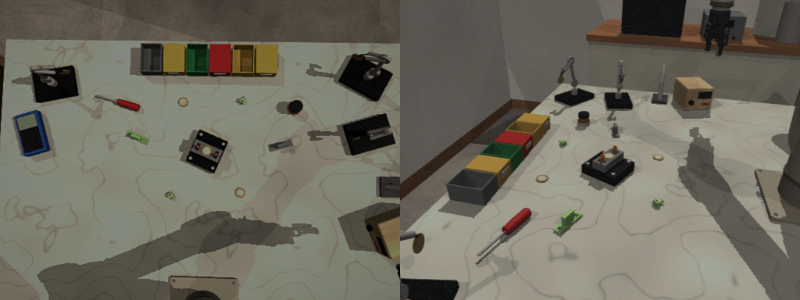

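The top view shows the lime bridge at about (175,175) px, the pickup at about (265,192) and the grey bar at about (360,185). The arm is out of both views. Next I'll fit model silhouettes to refine the poses.

```bash
cat > fit.py <<'E'
from h import *
from scipy.optimize import minimize
S=8
def box(cx,cy,cz,hx,hy,hz): return [np.array([cx+a*hx,cy+b*hy,cz+c*hz]) for a in(-1,1) for b in(-1,1) for c in(-1,1)]
BR=[box(0,0,.003,.011,.04,.003),box(0,0,.019,.006,.018,.013)]
PK=[box(0,0,.015,.06,.055,.015),box(0,0,.04225,.022,.05,.01225)]
def pose(p): 
    c,s=np.cos(p[3]),np.sin(p[3]);R=np.array([[c,-s,0],[s,c,0],[0,0,1]]);return lambda X:R@X+np.array(p[:3])
def sil(c,parts,p,ext):
    l,t,r,b=ext;f=pose(p);m=np.zeros(((b-t)*S,(r-l)*S),np.uint8)
    for P in parts:
        q=np.array([(proj(c,f(X))-[l,t]+.5)*S for X in P],np.float32);cv2.fillConvexPoly(m,np.round(cv2.convexHull(q)*16).astype(np.int32),1,shift=4)
    return cv2.resize(m.astype(np.float32),(r-l,b-t),interpolation=cv2.INTER_AREA)
def fit(obs,parts,p0,free,steps):
    "obs: [(cam,mask)], minimise silhouette mismatch over the free entries of pose (x,y,z,yaw)"
    ex=[]
    for c,m in obs:
        y,x=np.where(m);ex.append((x.min()-8,y.min()-8,x.max()+9,y.max()+9))
    def full(v): p=np.array(p0,float);p[free]+=v*steps;return p
    def cost(v):
        p=full(v);return sum(((sil(c,parts,p,e)-m[e[1]:e[3],e[0]:e[2]])**2).sum() for (c,m),e in zip(obs,ex))
    n=len(free);best=None
    v=np.zeros(n)
    for _ in range(3):
        r=minimize(cost,v,method="Nelder-Mead",options=dict(initial_simplex=np.vstack([v,v+np.eye(n)]),maxiter=300,xatol=.005,fatol=.01));v=r.x
    return full(v),r.fun
E
python3 - <<'E'
from fit import *
np.set_printoptions(precision=4,suppress=True)
t=manip.camera("top");s=manip.camera("side")
rib=tri(t,(174.2,174.1),s,(212.3,275.3));print("rib",rib)
seat=tri(t,(265.1,191.6),s,(269.7,202.9));print("seat",seat)
a=onz(t,(186.5,177.2),0);b=onz(t,(160.8,167.3),0);yb=np.arctan2(*(a-b)[[1,0]])-np.pi/2
hl=onz(t,(252.7,188),.06);hr=onz(t,(277,197),.06);yp=np.arctan2(*(hl-hr)[[1,0]])-np.pi/2
print("yaws",np.degrees([yb,yp]))
m={}
for n in("bridge","pickup"):
    for k,c in(("t",t),("s",s)):
        o=manip.outline_of(c,n);print(n,k,[(x["confidence"],x["extent"]) for x in o[:2]]);m[n+k]=np.array(o[0]["mask"],float)
for nm,parts,p0,n,free in(("b",BR,[rib[0],rib[1],0,yb],"bridge",[0,1,3]),("p",PK,[seat[0],seat[1],-.004,yp],"pickup",[0,1,2,3])):
    st=np.array([.006,.006,.004,.1])[free]
    for lab,obs in(("both",[(t,m[n+"t"]),(s,m[n+"s"])]),("top",[(t,m[n+"t"])]),("side",[(s,m[n+"s"])])):
        fr=[0,1,3] if lab!="both" else free
        p,e=fit(obs,parts,p0,fr,np.array([.006,.006,.004,.1])[fr]);print(nm,lab,p,np.degrees(p[3]),e)
# orange hook blobs in top & side
for k,c in(("t",t),("s",s)):
    hsv=cv2.cvtColor(c["frame"],cv2.COLOR_RGB2HSV)
    e=manip.outline_of(c,"pickup")[0]["extent"];l,tt,r,bb=[int(v) for v in e]
    save(c,"p"+k+".png",(l-6,max(tt-12,0),r+6,bb+6),8)
    print(l-6,tt-12)
E
```

```text
rib [0.5976 0.2471 0.0246]
seat [ 0.5473 -0.0035  0.0433]
yaws [-199.7769  -19.1239]
bridge t [(0.63, [163.6, 170.3, 190.9, 182.9]), (0.42, [245.6, 178.4, 286.4, 207.1])]
bridge s [(0.73, [199.6, 268.6, 234.3, 299.9]), (0.43, [173.3, 226.3, 192.6, 237.0])]
pickup t []Traceback (most recent call last):
  File "<stdin>", line 12, in <module>
IndexError: list index out of range
```

```bash
cat > run.py <<'E'
from fit import *
np.set_printoptions(precision=4,suppress=True)
def mask(cn,n):
    for _ in range(4):
        c=manip.camera(cn);o=manip.outline_of(c,n)
        if o and o[0]["confidence"]>.5: return c,np.array(o[0]["mask"],float)
    return c,None
E
python3 - <<'E'
from run import *
for nm,parts,p0,n,free in(("b",BR,[.5976,.2471,0,np.radians(-19.8)],"bridge",[0,1,3]),("p",PK,[.5473,-.0035,-.004,np.radians(-19.1)],"pickup",[0,1,2,3])):
    T=mask("top",n);Q=mask("side",n)
    print(n,T[1] is not None,Q[1] is not None)
    for lab,obs in(("both",[T,Q]),("top",[T]),("side",[Q])):
        obs=[o for o in obs if o[1] is not None]
        if not obs: continue
        fr=[0,1,3] if lab!="both" else free
        p,e=fit(obs,parts,p0,fr,np.array([.006,.006,.004,.1])[fr]);print(nm,lab,p,np.degrees(p[3]),e)
f=T[0]["frame"][168:222,232:300];g=Q[0]["frame"][180:244,232:308]
im=np.hstack([cv2.resize(f,(400,318),interpolation=cv2.INTER_CUBIC),cv2.resize(g,(378,318),interpolation=cv2.INTER_CUBIC)])
cv2.imwrite("pics/p.png",im[:,:,::-1])
for c,(l,t,r,b) in((T[0],(232,168,300,222)),(Q[0],(232,180,308,244))):
    hsv=cv2.cvtColor(c["frame"][t:b,l:r],cv2.COLOR_RGB2HSV)
    m=((hsv[...,0]<18)&(hsv[...,1]>120)&(hsv[...,2]>80)).astype(np.uint8)
    n,_,st,ce=cv2.connectedComponentsWithStats(m);print([(s[4],(q+[l,t]).round(2)) for s,q in zip(st[1:],ce[1:])])
E
```

```text
bridge True True
b both [ 0.5976  0.2471  0.     -0.3456] -19.8 991.0
b top [ 0.5976  0.2471  0.     -0.3456] -19.8 281.0
b side [ 0.5976  0.2471  0.     -0.3456] -19.8 710.0
pickup True True
p both [ 0.5485 -0.0004  0.0021 -0.398 ] -22.80455347863778 172.079345703125
p top [ 0.5489 -0.0001 -0.004  -0.3943] -22.588868977613956 25.1611328125
p side [ 0.5501 -0.01   -0.004  -0.4176] -23.929189242238945 105.943115234375
[(np.int32(8), array([252.88, 186.88])), (np.int32(9), array([275.89, 197.44]))]
[(np.int32(19), array([274.11, 189.47])), (np.int32(24), array([258.29, 199.58])), (np.int32(2), array([258. , 205.5]))]
```

View pics/p.png

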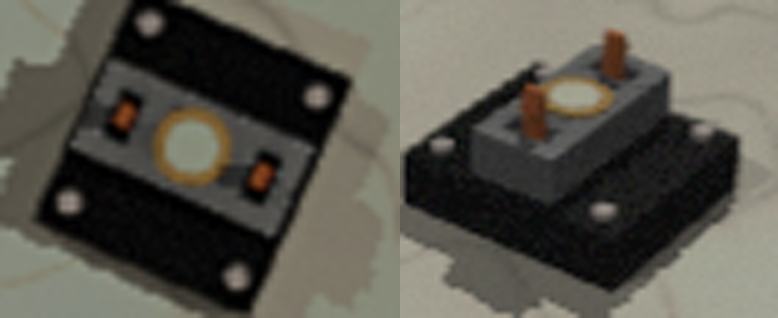

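The crop shows the pickup clearly: disc centre at about (264.6,193) in the top view, hooks at (252.9,186.9) and (275.9,197.4). The bridge mask was the wrong object, so I'll segment the bridge by colour.

```bash
cat >> run.py <<'E'
def lime(c,near,rad=30):
    hsv=cv2.cvtColor(c["frame"],cv2.COLOR_RGB2HSV)
    m=((hsv[...,0]>32)&(hsv[...,0]<55)&(hsv[...,1]>85)&(hsv[...,2]>50)).astype(np.uint8)
    n,L,st,ce=cv2.connectedComponentsWithStats(m,connectivity=8)
    g=[i for i in range(1,n) if np.hypot(*(ce[i]-near))<rad];i=max(g,key=lambda i:st[i,4]);print("lime",st[i],ce[i])
    k=(L==i).astype(np.uint8);cs,_=cv2.findContours(k,cv2.RETR_EXTERNAL,cv2.CHAIN_APPROX_NONE);cv2.drawContours(k,cs,-1,1,-1)
    return k.astype(float)
E
python3 - <<'E'
from run import *
t=manip.camera("top");s=manip.camera("side")
mt=lime(t,(174,174));ms=lime(s,(213,285))
for lab,obs in(("both",[(t,mt),(s,ms)]),("top",[(t,mt)]),("side",[(s,ms)])):
    p,e=fit(obs,BR,[.5976,.2471,0,np.radians(-19.8)],[0,1,3],np.array([.006,.006,.1]));print(lab,p,np.degrees(p[3]),e)
a=manip.get_obs();R=a["ee_rot"];x,y=R[0],R[1]
# tool y axis in world
from scipy.spatial.transform import Rotation as Ro
ty=Ro.from_quat(R).as_matrix()[:,1];print("jaw dir deg",np.degrees(np.arctan2(ty[1],ty[0])))
E
```

```text
lime [162 167  28  17 194] [175.6495 175.0412]
lime [197 268  35  32 481] [213.9356 282.7256]
both [ 0.5952  0.2471  0.     -0.3816] -21.86163667838749 60.107666015625
top [ 0.595   0.2474  0.     -0.3886] -22.26621878076327 10.035888671875
side [ 0.5962  0.247   0.     -0.359 ] -20.567994697776985 45.639404296875
jaw dir deg -66.06064520762443
```

>>> jog_arm --pt "180 430 -20" --pt "180 430 -20" --pt "180 430 -20" --pt "180 430 -20" --pt "180 430 -20" --pt "180 430 -20" --pt "180 430 -20" --pt "180 430 -20" --pt "180 430 -20" --pt "180 430 -20" --pt "180 430 -20" --pt "180 430 -20" --turn '[7, 14, 21, 28, 35, 42, 44, 44, 44, 44, 44, 44]' --grip 50

```text
clock: 2.75
position: [0.4357, -0.1345, 0.2117]
ee_rot: [0.827, 0.562, 0.001, 0.0]
ft_force: [0.4, -0.5, 1.4]
grip_width: 0.589
```

>>> jog_arm --pt "40 95 0" --pt "80 190 0" --pt "120 286 -40" --pt "160 382 -80" --pt "160 382 -120" --pt "160 382 -140" --pt "160 382 -140" --pt "160 382 -140" --pt "160 382 -140" --pt "160 382 -140" --pt "160 382 -140" --pt "160 382 -140" --turn '[0, 0, 0, 0, 0, 0, 0, 0, 0, 0, 0, 0]'

```text
clock: 3.75
position: [0.5937, 0.2538, 0.0677]
ee_rot: [0.825, 0.565, -0.0, -0.002]
ft_force: [-1.4, -0.1, 0.5]
grip_width: 0.586
```

```bash
python3 - <<'E'
from run import *
o=manip.get_obs();print(o["position"],o["ee_rot"])
t=manip.camera("top");s=manip.camera("side")
im=np.hstack([cv2.resize(t["frame"][140:210,130:220],(386,300),interpolation=cv2.INTER_CUBIC),cv2.resize(s["frame"][210:310,160:270],(380,345),interpolation=cv2.INTER_CUBIC)[:300]])
cv2.imwrite("pics/g.png",im[:,:,::-1])
E
```

```text
[0.5937 0.2538 0.0677] [ 0.8253  0.5647 -0.0005 -0.0025]
```

View pics/g.png

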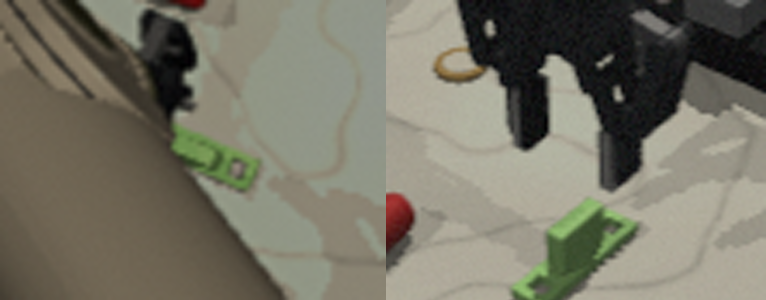

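Fingers straddle the rib, about 7 mm off along it (side crop). The arm hides part of the top view. I'll correct and descend.

>>> jog_arm --pt "1.5 -6.5 -5" --pt "1.5 -6.5 -20" --pt "1.5 -6.5 -35" --pt "1.5 -6.5 -50" --pt "1.5 -6.5 -56" --pt "1.5 -6.5 -56" --pt "1.5 -6.5 -56" --turn '[0, 0, 0, 0, 0, 0, 0]'

```text
clock: 4.43
position: [0.5962, 0.2421, 0.014]
ee_rot: [0.826, 0.563, -0.0, -0.001]
ft_force: [-0.0, 0.5, 0.5]
grip_width: 0.585
```

>>> jog_arm --pt "0 0 0" --pt "0 0 0" --turn '[0, 0]'

```text
clock: 4.6
position: [0.5967, 0.2424, 0.0148]
ee_rot: [0.826, 0.563, 0.0, -0.001]
ft_force: [0.8, -0.3, -0.6]
grip_width: 0.584
```

>>> jog_arm --pt "-1 4 -4" --pt "-1 4 -4" --pt "-1 4 -4" --pt "-1 4 -4" --turn '[0, 0, 0, 0]'

```text
clock: 4.93
position: [0.5956, 0.2466, 0.0109]
ee_rot: [0.826, 0.563, 0.0, -0.001]
ft_force: [0.7, -0.8, 0.2]
grip_width: 0.591
```

>>> jog_arm --pt "0 0 0" --pt "0 0 0" --pt "0 0 0" --pt "0 0 0" --pt "0 0 0" --pt "0 0 0" --pt "0 0 0" --turn '[0, 0, 0, 0, 0, 0, 0]' --grip 0 --grip_force 80

```text
clock: 5.52
position: [0.5958, 0.2466, 0.0112]
ee_rot: [0.826, 0.563, 0.001, -0.001]
ft_force: [-0.5, -0.5, 3.9]
grip_width: 0.125
```

>>> jog_arm --pt "0 0 25" --pt "0 0 60" --pt "-3 -10 90" --pt "-10 -45 95" --pt "-18 -85 95" --pt "-25 -125 95" --pt "-32 -165 95" --pt "-38 -200 95" --pt "-43 -225 92" --pt "-46 -240 90" --pt "-47 -247 90" --pt "-47 -247 90" --turn '[0, 0, 0, -1, -1, -1, -1, -1, -1, -1, -1, -1]'

```text
clock: 6.52
position: [0.5485, -0.0021, 0.101]
ee_rot: [0.832, 0.555, 0.0, -0.001]
ft_force: [-1.1, 0.2, 0.0]
grip_width: 0.122
```

>>> jog_arm --pt "0 0 0" --pt "0 0 0" --pt "0 0 0" --pt "0 0 0" --turn '[0, 0, 0, 0]'

```text
clock: 6.85
position: [0.5487, -0.0008, 0.101]
ee_rot: [0.831, 0.556, 0.0, -0.001]
ft_force: [-0.3, 0.1, -0.2]
grip_width: 0.123
```

```bash
python3 - <<'E'
from run import *
o=manip.get_obs();print(o["position"],o["ee_rot"],o["ft_force"],o["grip_width"])
t=manip.camera("top");s=manip.camera("side")
im=np.hstack([cv2.resize(t["frame"][160:230,225:305],(343,300),interpolation=cv2.INTER_CUBIC),cv2.resize(s["frame"][150:240,225:315],(450,450),interpolation=cv2.INTER_CUBIC)[:,:][75*0:300] ])
cv2.imwrite("pics/h.png",im[:,:,::-1])
np.savez("hov.npz",t=t["frame"],s=s["frame"],tm=t["mtx"],tp=t["pose"],sm=s["mtx"],sp=s["pose"])
print("hooks top",onz(t,(252.88,186.88),.07),onz(t,(275.89,197.44),.07))
E
```

```text
[ 0.5487 -0.0008  0.101 ] [ 0.8315  0.5556  0.0003 -0.0007] [-0.278   0.1156 -0.2439] 0.12312343278943545
hooks top [0.562  0.0287 0.07  ] [ 0.5358 -0.0317  0.07  ]
```

View pics/h.png

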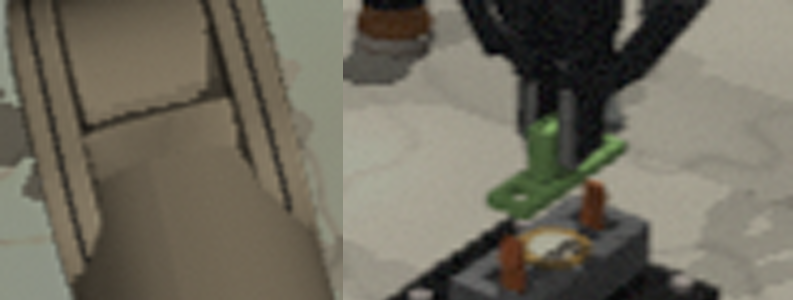

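```bash
cat > side.py <<'E'
from fit import *
np.set_printoptions(precision=4,suppress=True)
HK=[box(0,y,.056+.0085,.005,.002,.0105) for y in(.0319,-.0319)]+[np.array([[a*.005,g*.0339,.0635] for a in(-1,1) for g in(s,)]+[[a*.005,s*.0374,.0635] for a in(-1,1)]+[[a*.005,s*.0374,.065] for a in(-1,1)]+[[a*.0048,s*.0338,.075] for a in(-1,1)]) for s in(1,-1)]
def masks(s):
    hsv=cv2.cvtColor(s["frame"],cv2.COLOR_RGB2HSV).astype(int);h,S_,v=[hsv[...,i] for i in range(3)]
    lim=((h>32)&(h<58)&(S_>95)&(v>40)).astype(float)
    org=((h<16)&(S_>120)&(v>60)).astype(float)
    return lim,org,v
def wfit(c,m,w,parts,p0,free,steps,ext):
    l,t,r,b=ext
    def full(x): p=np.array(p0,float);p[free]+=x*steps;return p
    def cost(x): return (w[t:b,l:r]*(sil(c,parts,full(x),ext)-m[t:b,l:r])**2).sum()
    n=len(free);x=np.zeros(n)
    for _ in range(3):
        r_=minimize(cost,x,method="Nelder-Mead",options=dict(initial_simplex=np.vstack([x,x+np.eye(n)]),maxiter=300,xatol=.003,fatol=.003));x=r_.x
    return full(x),r_.fun
E
python3 - <<'E'
from side import *
d=np.load("hov.npz");s=dict(frame=d["s"],mtx=d["sm"],pose=d["sp"]);t=dict(mtx=d["tm"],pose=d["tp"])
lim,org,v=masks(s)
dark=cv2.dilate((v<45).astype(np.uint8),np.ones((3,3)));grey=(v<75)
w=np.where((dark>0)&(lim<.5),0.,1.)
eb=(240,160,300,200)
print("lime px",lim[160:200,240:300].sum())
yaw=np.radians(-22.5)
for fr,st in(([0,2],[.004,.004]),([0,1],[.004,.004]),([0,2,3],[.004,.004,.05])):
    p,e=wfit(s,lim,w,BR,[.5487,-.0008,.090,yaw],fr,np.array(st),eb);print("bridge",fr,p,np.degrees(p[3]),e)
eh=(245,180,290,212)
o2=org.copy();n,L,stt,ce=cv2.connectedComponentsWithStats(org[180:212,245:290].astype(np.uint8));print(stt[1:,4],ce[1:]+[245,180])
w2=np.ones_like(org)
for fr,st in(([0,2],[.004,.004]),([0,2,3],[.004,.004,.05])):
    p,e=wfit(s,org,w2,HK,[.5487,-.0010,-.002,np.radians(-23)],fr,np.array(st),eh);print("hooks",fr,p,np.degrees(p[3]),e)
print("disc",onz(t,(264.6,193),.053))
im=np.zeros((120,180,3),np.uint8);im=cv2.resize(s["frame"][155:215,240:300],(600,600),interpolation=cv2.INTER_NEAREST)
cv2.imwrite("pics/hs.png",im[:,:,::-1])
E
```

```text
lime px 165.0
bridge [0, 2] [ 0.5489 -0.0008  0.0922 -0.3927] -22.5 73.540283203125
bridge [0, 1] [ 0.5497 -0.0047  0.09   -0.3927] -22.5 72.352783203125
bridge [0, 2, 3] [ 0.5477 -0.0008  0.0926 -0.3261] -18.68462957763743 70.178955078125
[33 42] [[274.5152 190.7576]
 [258.4286 202.0952]]
hooks [0, 2] [ 0.5503 -0.001  -0.0026 -0.4014] -23.0 14.6806640625
hooks [0, 2, 3] [ 0.5502 -0.001  -0.0025 -0.3968] -22.73303932365938 14.460205078125
disc [ 0.5476 -0.0018  0.053 ]
```

View pics/hs.png

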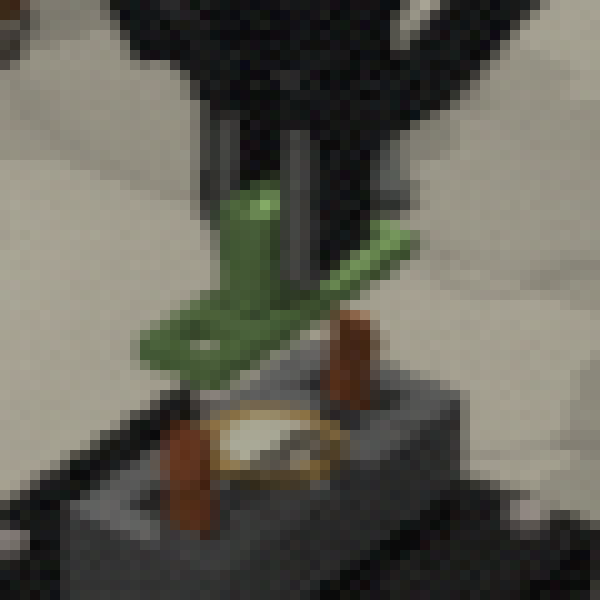

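The close-up of the held bridge shows it level above the two hooks; its front slot is at crop (205,340) and the hooks at (190,480) and (352,360). I'll refit with a better lime mask.

```bash
cat >> side.py <<'E'
def bfit(s,p0,frees,verbose=1):
    f=s["frame"].astype(int);r,g,b=f[...,0],f[...,1],f[...,2]
    lim=((g-r>6)&(g-b>18)&(g>1.12*r)).astype(np.uint8)
    u,vv=np.round(proj(s,pose(p0)(np.array([0,0,.012])))).astype(int)
    ext=(u-26,vv-22,u+26,vv+22)
    l,t,rr,bb=ext;k=np.zeros_like(lim);k[t:bb,l:rr]=lim[t:bb,l:rr]
    n,L,st,ce=cv2.connectedComponentsWithStats(k,connectivity=8);k=np.isin(L,[i for i in range(1,n) if st[i,4]>8]).astype(np.uint8)
    cs,_=cv2.findContours(k,cv2.RETR_EXTERNAL,cv2.CHAIN_APPROX_NONE);cv2.drawContours(k,cs,-1,1,-1)
    grey=(f.max(2)<95)&(k==0)
    w=np.where(grey,0.,1.);print("px",k.sum())
    for fr in frees:
        p,e=wfit(s,k.astype(float),w,BR,p0,fr,np.array([.004,.004,.004,.05])[fr],ext);print("bridge",fr,p,np.degrees(p[3]),e)
    return k
E
python3 - <<'E'
from side import *
d=np.load("hov.npz");s=dict(frame=d["s"],mtx=d["sm"],pose=d["sp"])
k=bfit(s,[.5487,-.0008,.090,np.radians(-22.5)],[[0,2],[0,1],[0,2,3]])
for r in range(168,196): print("".join(".#"[int(v)] for v in k[r,248:288]))
E
```

```text
px 215
bridge [0, 2] [ 0.5489 -0.0008  0.0909 -0.3927] -22.5 10.51318359375
bridge [0, 1] [ 0.5492 -0.0024  0.09   -0.3927] -22.5 10.1005859375
bridge [0, 2, 3] [ 0.549  -0.0008  0.0909 -0.3617] -20.722783396653288 7.869140625
........................................
........................................
........................................
........................................
........................................
.................###....................
...............#####....................
..............######....................
..............######....................
..............######.........###........
..............######.........####.......
..............######........#####.......
..............######.......######.......
..............######......######........
..............######.....######.........
..............#######...####............
.............###############............
...........##############...............
..........##############................
........###############.................
.......##############...................
......##############....................
......#############.....................
.......##########.......................
..........#####.........................
...........####.........................
........................................
........................................
```

>>> jog_arm --pt "1 -0.5 -4" --pt "1.2 -0.5 -8" --pt "1.2 -0.5 -12" --pt "1.2 -0.5 -12" --pt "1.2 -0.5 -12" --pt "1.2 -0.5 -12" --turn '[0, 0, 0, 0, 0, 0]'

```text
clock: 7.45
position: [0.5499, -0.0017, 0.0889]
ee_rot: [0.832, 0.555, 0.0, -0.001]
ft_force: [0.6, 0.7, 0.1]
grip_width: 0.116
```

```bash
python3 - <<'E'
from side import *
o=manip.get_obs();p=o["position"];print(p,o["ee_rot"],o["ft_force"])
s=manip.camera("side")
yaw=2*np.arctan2(o["ee_rot"][1],o["ee_rot"][0])-np.pi
bfit(s,[p[0],p[1],p[2]-.0112,yaw],[[0,2],[0,2,3]])
lim,org,v=masks(s);u=(245,180,290,212)
for fr in([0,2],[0,2,3]):
    q,e=wfit(s,org,np.ones_like(org),HK,[.5487,-.0010,-.002,np.radians(-23)],fr,np.array([.004,.004,.004,.05])[fr],u);print("hooks",q,np.degrees(q[3]),e)
im=cv2.resize(s["frame"][165:215,240:300],(780,650),interpolation=cv2.INTER_CUBIC)[:600];cv2.imwrite("pics/i.png",im[:,:,::-1])
E
```

```text
[ 0.5499 -0.0017  0.0889] [ 0.8316  0.5553  0.0002 -0.0007] [0.6216 0.6926 0.114 ]
px 213
bridge [0, 2] [ 0.5458 -0.0017  0.0676 -1.9641] -112.53458187807483 101.751220703125
bridge [0, 2, 3] [ 0.5466 -0.0017  0.0645 -1.5061] -86.29061205727434 85.544921875
hooks [ 0.5498 -0.001  -0.0047 -0.4014] -23.0 20.815185546875
hooks [ 0.5498 -0.001  -0.0047 -0.4   ] -22.91898365824057 20.63330078125
```

View pics/i.png

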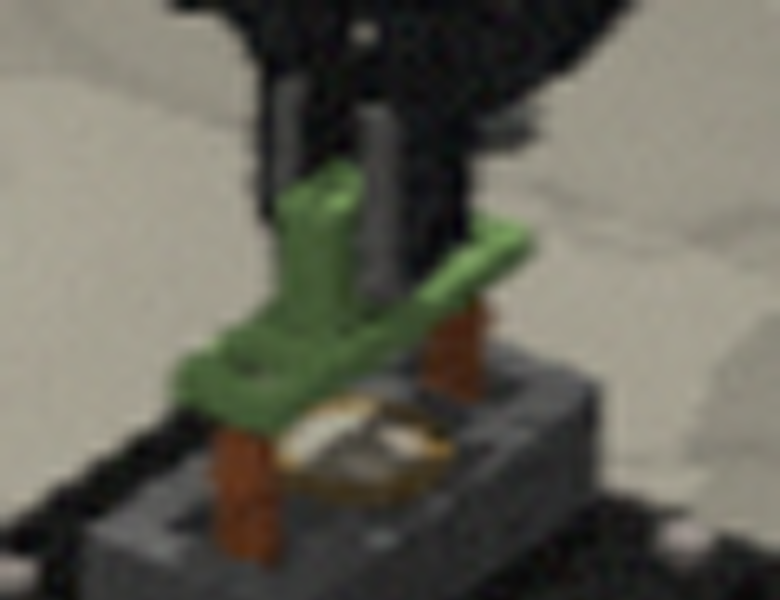

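The front hook tip sits right under the front slot (crop (250,430)) with the bar still just above it. I'll descend and feel for contact.

>>> jog_arm --pt "0 0.3 -2" --pt "0 0.3 -4" --pt "0 0.3 -6" --pt "0 0.3 -7" --pt "0 0.3 -8" --pt "0 0.3 -8" --turn '[0, 0, 0, 0, 0, 0]'

```text
clock: 8.0
position: [0.5498, -0.0016, 0.0809]
ee_rot: [0.832, 0.555, 0.0, -0.001]
ft_force: [-0.3, -0.4, 0.8]
grip_width: 0.121
```

>>> jog_arm --pt "0 0 -1" --pt "0 0 -2" --pt "0 0 -3" --pt "0 0 -4" --pt "0 0 -4" --turn '[0, 0, 0, 0, 0]'

```text
clock: 8.42
position: [0.55, -0.0016, 0.0769]
ee_rot: [0.832, 0.555, 0.0, -0.001]
ft_force: [0.4, -1.6, 2.5]
grip_width: 0.123
```

>>> jog_arm --pt "0 0 -1" --pt "0 0 -2" --pt "0 0 -2" --turn '[0, 0, 0]'

```text
clock: 8.67
position: [0.5502, -0.0017, 0.0749]
ee_rot: [0.832, 0.555, 0.0, -0.0]
ft_force: [-0.8, -0.1, 4.0]
grip_width: 0.124
```

```bash
python3 - <<'E'
from side import *
f=[]
for i in range(6):
    s=manip.camera("side");o=manip.get_obs();f.append(o["ft_force"])
print(o["position"],np.mean(f,0),o["torque"])
im=cv2.resize(s["frame"][165:215,240:300],(720,600),interpolation=cv2.INTER_CUBIC);cv2.imwrite("pics/j.png",im[:,:,::-1])
E
```

```text
[ 0.5502 -0.0016  0.075 ] [-0.0721 -0.6629  3.8511] [-0.2729 -0.0653 -0.0355]
```

View pics/j.png

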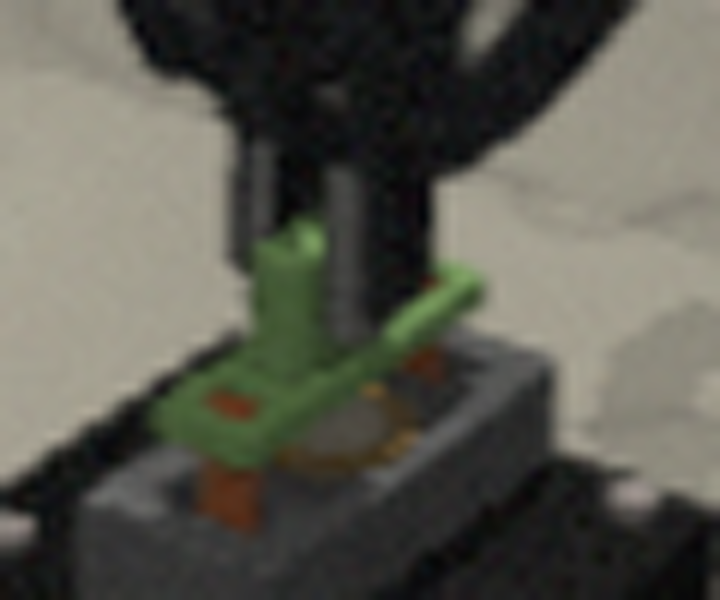

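Both orange tips are now visible in the slots (crop (232,403) and (430,283)), so the hooks have entered. I'll press on in small steps, watching the force.

>>> jog_arm --pt "-0.1 -0.3 -1" --pt "-0.1 -0.3 -2" --pt "-0.1 -0.3 -2" --turn '[0, 0, 0]'

```text
clock: 9.22
position: [0.5502, -0.0019, 0.073]
ee_rot: [0.832, 0.555, 0.001, -0.0]
ft_force: [0.3, -1.0, 4.6]
grip_width: 0.122
```

>>> jog_arm --pt "0 0 -1" --pt "0 0 -2" --pt "0 0 -2" --turn '[0, 0, 0]'

```text
clock: 9.47
position: [0.5504, -0.0018, 0.0712]
ee_rot: [0.832, 0.555, 0.001, -0.0]
ft_force: [-1.1, 0.6, 7.2]
grip_width: 0.118
```

>>> jog_arm --pt "0 0 -1" --pt "0 0 -1.5" --pt "0 0 -1.5" --turn '[0, 0, 0]'

```text
clock: 9.72
position: [0.5506, -0.0017, 0.07]
ee_rot: [0.832, 0.555, 0.001, -0.0]
ft_force: [-1.5, -0.3, 9.1]
grip_width: 0.123
```

```bash
cat > ft.py <<'E'
from h import *
f=[];q=[]
for i in range(5): s=manip.camera("side");o=manip.get_obs();f.append(o["ft_force"]);q.append(o["torque"])
print(o["clock"],o["position"].round(4),np.mean(f,0).round(2),np.mean(q,0).round(3))
E
python3 ft.py
```

```text
9.9667 [ 0.5505 -0.0017  0.0701] [-1.81 -0.53  9.11] [-0.172  0.436 -0.02 ]
```

>>> jog_arm --pt "-0.4 0 -1" --pt "-0.4 0 -1.5" --pt "-0.4 0 -1.5" --turn '[0, 0, 0]'

```text
clock: 10.22
position: [0.5499, -0.0018, 0.0682]
ee_rot: [0.832, 0.555, 0.001, -0.0]
ft_force: [1.4, -1.3, 1.2]
grip_width: 0.122
```

>>> jog_arm --pt "0 0 -1" --pt "0 0 -1.5" --pt "0 0 -1.5" --turn '[0, 0, 0]'

```text
clock: 10.47
position: [0.5499, -0.0017, 0.0665]
ee_rot: [0.832, 0.555, 0.001, -0.0]
ft_force: [0.7, -0.5, 3.1]
grip_width: 0.119
```

```bash
python3 ft.py
```

```text
10.7167 [ 0.5499 -0.0017  0.0667] [ 0.41 -0.72  3.22] [-0.151 -0.048 -0.018]
```

```bash
python3 - <<'E'
from side import *
s=manip.camera("side");o=manip.get_obs();p=o["position"]
bfit(s,[p[0],p[1],p[2]-.0112,np.radians(-22.5)],[[0,2]])
for n in("hook_left","hook_foot_left","hook_right"):print(n,[(r["at"],r["confidence"]) for r in manip.pinpoint(s,n)[:2]])
im=cv2.resize(s["frame"][168:218,240:300],(720,600),interpolation=cv2.INTER_CUBIC);cv2.imwrite("pics/k.png",im[:,:,::-1])
E
```

```text
px 188
bridge [0, 2] [ 0.5504 -0.0018  0.0555 -0.3927] -22.5 14.316650390625Traceback (most recent call last):
  File "<stdin>", line 4, in <module>
ValueError: it knows: blank_bar, bridge, bridge_end, bridge_rib, disc, element, flux_jar, hook_foot_left, hook_foot_right, jack, pickup, screwdriver, seat
```

```bash
python3 - <<'E'
from side import *
s=manip.camera("side")
im=cv2.resize(s["frame"][172:212,244:292],(720,600),interpolation=cv2.INTER_CUBIC);cv2.imwrite("pics/k.png",cv2.convertScaleAbs(im[:,:,::-1],alpha=1.6))
E
```

```text
(no output)
```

View pics/k.png

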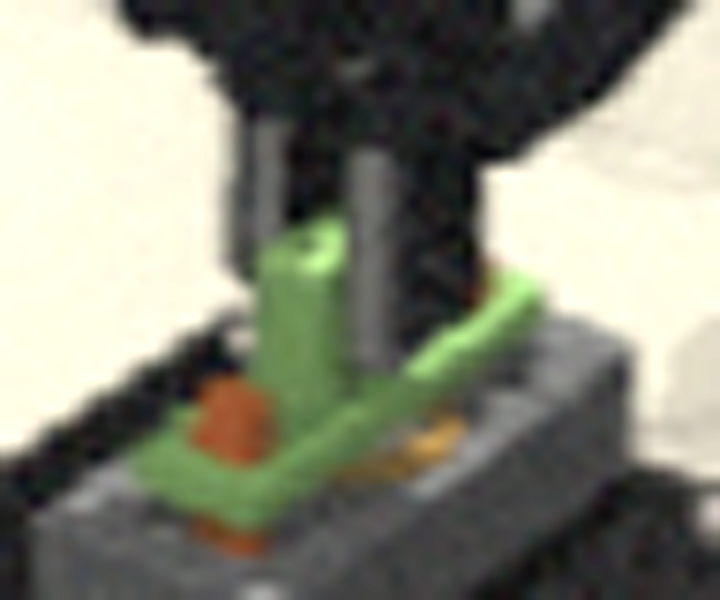

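The bar is still about 4 mm above the disc (orange foot visible below it at crop (235,535)), so it hasn't clicked yet. The drop was the bar passing the barbs' widest part or a side jam freeing.

>>> jog_arm --pt "0 0 -0.5" --pt "0 0 -1" --pt "0 0 -1" --turn '[0, 0, 0]'

```text
clock: 11.07
position: [0.5499, -0.0018, 0.0657]
ee_rot: [0.832, 0.555, 0.001, -0.0]
ft_force: [0.6, -0.5, 3.6]
grip_width: 0.119
```

```bash
python3 ft.py
```

```text
11.3167 [ 0.5499 -0.0017  0.0657] [ 0.25 -0.36  3.85] [-0.116 -0.017 -0.016]
```

>>> jog_arm --pt "0 0 -0.5" --pt "0 0 -1" --pt "0 0 -1" --turn '[0, 0, 0]'

```text
clock: 11.57
position: [0.5497, -0.0016, 0.0644]
ee_rot: [0.832, 0.555, 0.001, -0.0]
ft_force: [0.8, 1.2, 1.4]
grip_width: 0.124
```

```bash
python3 ft.py
```

```text
11.8167 [ 0.5497 -0.0016  0.0646] [0.32 0.49 1.4 ] [ 0.071 -0.033 -0.035]
```

>>> jog_arm --pt "0 0 -0.5" --pt "0 0 -0.6" --turn '[0, 0]'

```text
clock: 11.98
position: [0.5497, -0.0016, 0.064]
ee_rot: [0.832, 0.555, 0.001, -0.0]
ft_force: [0.3, 0.4, 2.0]
grip_width: 0.125
```

```bash
python3 ft.py
```

```text
12.2333 [ 0.5497 -0.0016  0.0641] [-0.12  0.11  2.14] [0.075 0.047 0.028]
```

```bash
python3 - <<'E'
from side import *
s=manip.camera("side");o=manip.get_obs();p=o["position"]
bfit(s,[p[0],p[1],p[2]-.0112,np.radians(-22.5)],[[0,2]])
im=cv2.resize(s["frame"][172:212,244:292],(720,600),interpolation=cv2.INTER_CUBIC);cv2.imwrite("pics/l.png",cv2.convertScaleAbs(im[:,:,::-1],alpha=1.6))
E
```

```text
px 183
bridge [0, 2] [ 0.55   -0.0016  0.052  -0.3927] -22.5 10.068359375
```

View pics/l.png

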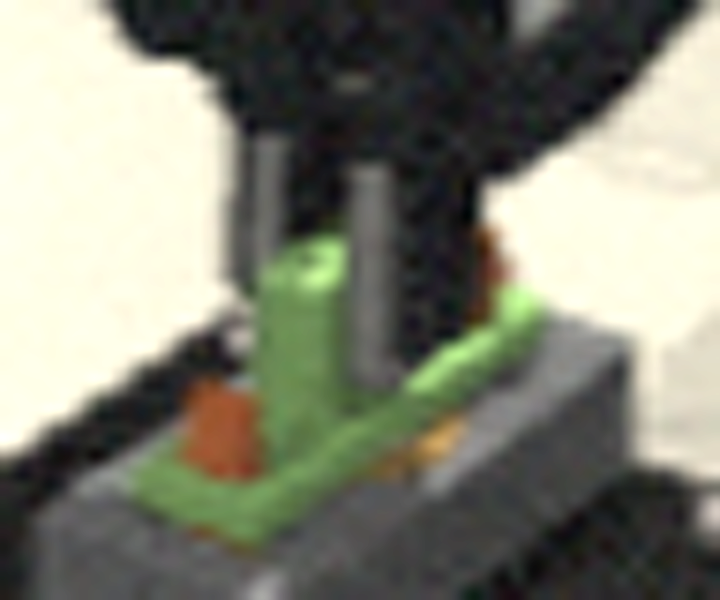

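>>> jog_arm --pt "0 0 -0.3" --pt "0 0 -0.5" --turn '[0, 0]'

```text
clock: 12.45
position: [0.5497, -0.0016, 0.0636]
ee_rot: [0.832, 0.555, 0.001, -0.0]
ft_force: [0.2, -0.3, 3.4]
grip_width: 0.122
```

```bash
python3 ft.py
```

```text
12.7 [ 0.5497 -0.0016  0.0636] [-0.84  0.15  2.9 ] [0.06  0.121 0.001]
```

>>> jog_arm --pt "0 0 0" --pt "0 0 1" --pt "0 0 2" --pt "0 0 2" --turn '[0, 0, 0, 0]'

```text
clock: 13.03
position: [0.5496, -0.0017, 0.0655]
ee_rot: [0.832, 0.555, 0.0, -0.0]
ft_force: [0.0, -0.4, -0.2]
grip_width: 0.12
```

```bash
python3 ft.py
```

```text
13.2833 [ 0.5496 -0.0017  0.0654] [ 0.08 -0.21 -0.28] [-0.014  0.013  0.01 ]
```

>>> jog_arm --pt "0 0 0.5" --pt "0 0 1.2" --pt "0 0 1.2" --turn '[0, 0, 0]'

```text
clock: 13.53
position: [0.5495, -0.0017, 0.0666]
ee_rot: [0.832, 0.555, 0.0, -0.001]
ft_force: [0.4, 0.1, -0.9]
grip_width: 0.122
```

```bash
python3 ft.py
```

```text
13.7833 [ 0.5496 -0.0017  0.0666] [-0.17  0.13 -0.53] [-0.017  0.028  0.001]
```

>>> jog_arm --pt "0 0 0.4" --pt "0 0 0.8" --pt "0 0 0.8" --turn '[0, 0, 0]'

```text
clock: 14.03
position: [0.5494, -0.0017, 0.0669]
ee_rot: [0.832, 0.555, 0.0, -0.001]
ft_force: [3.3, 0.4, -10.2]
grip_width: 0.122
```

```bash
python3 ft.py
```

```text
14.2833 [ 0.5494 -0.0017  0.0669] [  3.74  -0.02 -12.1 ] [ 0.02  -0.904  0.005]
```

Pulling up gives -12 N with almost no moment about x: both barbs hold. I'll lower it lightly onto the disc and release.

>>> jog_arm --pt "0 0 -0.8" --pt "0 0 -1.7" --pt "0 0 -1.7" --pt "0 0 -1.7" --turn '[0, 0, 0, 0]'

```text
clock: 14.62
position: [0.5496, -0.0017, 0.0658]
ee_rot: [0.832, 0.555, 0.0, -0.0]
ft_force: [0.1, -0.6, 0.0]
grip_width: 0.117
```

```bash
python3 ft.py
```

```text
14.8667 [ 0.5495 -0.0017  0.0654] [-0.26  0.33 -0.12] [-0.014 -0.011 -0.011]
```

>>> jog_arm --pt "0 0 -0.5" --pt "0 0 -0.5" --turn '[0, 0]'

```text
clock: 15.03
position: [0.5495, -0.0017, 0.065]
ee_rot: [0.832, 0.555, 0.0, -0.001]
ft_force: [0.3, 1.1, 0.6]
grip_width: 0.121
```

>>> jog_arm --pt "0 0 0" --pt "0 0 0" --pt "0 0 0" --pt "0 0 0" --pt "0 0 0" --turn '[0, 0, 0, 0, 0]' --grip 45 --grip_force 20

```text
clock: 15.45
position: [0.5495, -0.0017, 0.065]
ee_rot: [0.832, 0.555, 0.0, -0.001]
ft_force: [-0.3, 0.2, -0.1]
grip_width: 0.526
```

>>> jog_arm --pt "0 0 10" --pt "0 0 30" --pt "0 0 60" --pt "0 0 100" --pt "-30 -30 130" --pt "-60 -65 140" --pt "-80 -100 140" --pt "-100 -140 140" --pt "-110 -175 140" --pt "-120 -210 140" --pt "-120 -240 140" --pt "-120 -240 140" --turn '[0, 0, 0, 0, 0, 0, 0, 0, 0, 0, 0, 0]'

```text
clock: 16.45
position: [0.4271, -0.2491, 0.2056]
ee_rot: [0.834, 0.551, -0.0, 0.001]
ft_force: [-1.1, 0.5, 0.5]
grip_width: 0.528
```

```bash
python3 - <<'E'
from side import *
o=manip.get_obs();print(o["clock"],o["position"],o["ft_force"],o["grip_width"])
s=manip.camera("side");t=manip.camera("top")
bfit(s,[.5497,-.0016,.054,np.radians(-22.5)],[[0,2],[0,2,3]])
a=cv2.resize(s["frame"][172:222,240:300],(480,400),interpolation=cv2.INTER_CUBIC);b=cv2.resize(t["frame"][170:220,245:285],(320,400),interpolation=cv2.INTER_CUBIC)
cv2.imwrite("pics/m.png",cv2.convertScaleAbs(np.hstack([a,b])[:,:,::-1],alpha=1.4))
E
```

```text
16.45 [ 0.4271 -0.2491  0.2056] [-1.0517  0.5322  0.537 ] 0.5279605329623628
px 257
bridge [0, 2] [ 0.5492 -0.0016  0.0534 -0.3927] -22.5 19.3515625
bridge [0, 2, 3] [ 0.5494 -0.0016  0.0533 -0.3273] -18.750238393157215 17.91552734375
```

View pics/m.png

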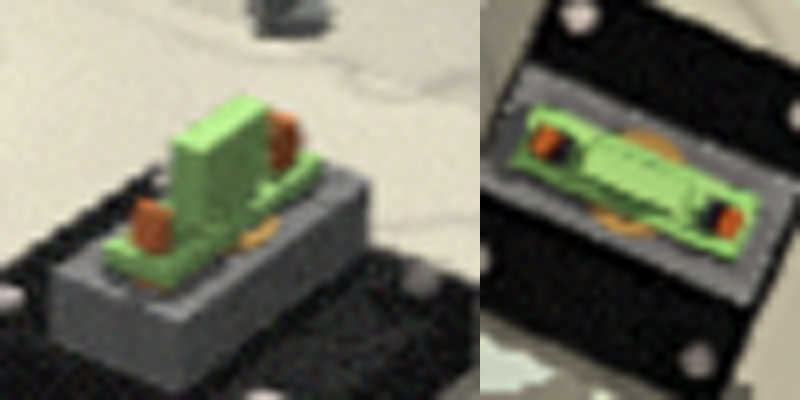

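The side and top crops show the bridge lying level on the disc. The hooks sit at the outer ends of both slots (top crop (548,143) and (728,222)), upright with barbs outwards, and the gripper is clear.

```bash
python3 -c "
from workcell import manip
print(manip.hand_in())"
```

```text
the job is handed in; nothing more can be done
None
```

The bridge is snapped over both hooks and lies level on the brass disc. I let go of it, moved the arm clear and handed the job in at about 16.5 s.

**Pushing force:** the highest reading was about 9 N, before the clicks. The push then eased, and the final press on the disc read about 3 N (one raw reading of 3.4 N). I only read the force between short moves, so a brief peak in between could have gone unseen.

**Clicks:** I felt only one clear ease, not one for each side. To check, I pulled up: the bridge moved freely, then held firm at about 12 N with the load balanced between the two ends. I took that as both barbs holding. I then lowered it to about 0.6 N on the disc before opening the fingers.

**Last pictures:** both hooks stand upright at the outer ends of their slots, and the bridge looks level on the disc. The last picture fit put its height within about 1 mm of the seat height I felt. The one disagreement was the bridge's angle: the side-camera fit gave -18.7° against -22.5° from the gripper, which I put down to the coarse picture.

**Everything else on the bench:** I did not move the grey bar or the other items, and felt no unexpected contact. I did not measure them again at the end.

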